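# Shut and lock the terminal box cover

### The job

The cover of the grey terminal box has been left ajar. With the fingertips only, push the cover down until it is fully shut, then set the fingertips in the slot of its quarter-turn fastener and turn it clockwise (seen from above) to its stop so that the cover is locked. Do not lift the cover, do not turn the fastener before the cover is shut, do not pick up anything, and leave the small glassware beside the box where it stands.

Things in the scene. Friction and masses are not known exactly. Their poses are not given: they have to be found in the camera images.
- terminal_box: Grey metal box fixed to the worktop, 220 (its x) x 170 (its y) x 85 mm high, open at the top under a hinged cover. Origin at the centre of its underside; z up; -x is its front, roughly facing the robot; place and yaw vary. The cover's hinge line is parallel to y, at x = +110 mm, z = 85 mm in this frame.
- cover (a joint): Angle of the cover, rad: 0 fully shut (level), growing as the front edge rises. It starts ajar at 0.3 to 0.6. The hinge is stiff: the cover stays where it is left, and takes about 1 to 6 N down at its front edge to close.
- cover_press (a point): Point on top of the cover's bare front strip, midway along it, 205 mm from the hinge line: a good place to press; moves with the cover on an arc. The strip is plain grey, 170 mm long, 37 mm deep between front edge and fastener collar. The cover plate is 5 mm thick, its top 90 mm above the worktop when shut. Axes: the cover's (z square out of its top).
- dial (a joint): Angle of the quarter-turn fastener, rad: 0 unlocked, 1.571 locked at a hard stop; grows clockwise seen from above; starts at 0 to 0.3. Stays where it is left; turning takes about 0.1 N m (4 N at 27 mm from its axis). Underneath, a cam swings under a keeper in the box's front wall, which it clears only with the cover fully shut.
- dial_center (a point): Fastener centre, at its top face: 110 mm above the worktop and at box x = -15 mm, y = 0 when shut. Bright metal disc, 101 mm across, flush inside a fixed black collar of 118 mm. A slot 38 mm wide, 16 mm deep, with a dark floor, runs right across the disc through its centre, along the point's y axis (turns with it): along box y (left-right) when unlocked, box x when locked.
- slot_end (a point): Point mid-width of the slot, 30 mm from the fastener's axis, level with its top face; the slot floor is 16 mm below. It is at the box's left (+y) when unlocked and goes to the back (+x, away from the robot) as the fastener turns clockwise. Shut fingertips set in the slot here and moved on a circle about the axis turn the fastener.
- vial: Bystander: small glass vial with a white cap, 25 mm diameter, 58 mm high, loose, standing to the right of the box near the front edge of the worktop. Origin at the centre of its underside.
- beaker_50: Bystander: small glass beaker, 47 mm diameter, 56 mm high, loose, standing to the right of the box near the front edge of the worktop. Origin at the centre of its underside.
- amber_jar: Bystander: amber glass jar, 43 mm diameter, 111 mm high, loose, standing to the right of the box near the front edge of the worktop. Origin at the centre of its underside.

How it is judged:
On the way, in this order (a step that is already met when the one before it is completed fails the run):
1. the cover is pushed fully shut with the fastener still unlocked (value of joint cover below 0.025 rad and value of joint dial below 0.7 rad), for 0.1 s.
2. the fastener is turned to its stop with the cover shut (value of joint cover below 0.025 rad and value of joint dial above 1.43 rad), for 0.2 s.
At the end, for the whole second after the job is handed in: The cover is shut (within 0.025 rad, 5 mm at its front edge), the fastener is turned clockwise to within 8 degrees of its stop (joint above 1.43 rad), both at rest, and the three loose bystanders are within 30 mm of where they stood (all of step 2 and velocity of joint each of dial, cover below 0.05 rad/s and distance of each of vial, beaker_50, amber_jar from where it was at the start of the episode below 0.03 m); the robot touches nothing.
It fails at once if the cover is lifted open instead of pushed shut (value of joint cover above 0.75 rad).
It fails at once if the fastener is turned while the cover is not shut (value of joint cover above 0.06 rad and value of joint dial above 0.7 rad).
It fails at once if a bystander is picked up, pushed away or knocked over (distance of any of vial, beaker_50, amber_jar from where it was at the start of the episode above 0.03 m or angle between any of vial, beaker_50, amber_jar's own z axis and vertical above 0.5 rad).
It also fails if it takes over 48 s, if anything falls off the work surface, if the arm or the gripper's body presses on something with over 40 N, if the wrist force passes 120 N, or if a joint passes its speed limit or range.

### The arm

A 6-joint arm with a two-finger parallel gripper is mounted at the origin on a cart in front of the work surface, level with it; the furniture and walls round the work are solid. World frame = base frame: x ahead of the robot, y to its left, z up, the work surface at z = 0. Lengths are in m, angles in rad, forces in N, time in s.
With the tool pointing down it reaches from about 0.35 to 0.925 m from the base axis. Payload 6.4 kg.
Tool frame: the origin (TCP) lies on the centre line of the jaws, within the pads' length; the fingertips stand ahead of it and the grasp point (between the pads) lies 2 mm behind it (robot.tip_extent is the z of the fingertips in the tool frame, in m); z points along the fingers, y is the direction in which the jaws open and shut (so a half turn about z gives the same grasp; the last joint's range is limited). The gripper opens to 85 mm and grips with 20 to 120 N. Pads are 22 mm wide; open, the fingers measure 114 mm over their backs; the gripper's body (76 mm by 85 mm) begins 54 mm behind the grasp point. The pads swing forward as they close: fully open they stand 13 mm farther back than shut.
Start: joints at [-1.42, 0.245, 1.558, -0, 1.339, -0.174], TCP at [0.207, -0.616, 0.248] pointing down, gripper open.
Joint ranges: [-3.13, 3.13], [-1.02, 2.26], [0.13, 2.54], [-0.95, 4.09], [0.21, 2.88], [-2.74, 2.74]. Speed limits (rad/s): [2.57, 2.57, 3.14, 3.14, 3.14, 3.14].

### API

Orientations are given as a unit quaternion [w, x, y, z].
In Python, from cell import robot gives the robot as it stands. Calls block until the motion is done:
- robot.move_ptp(position, orientation): joint-space move of the TCP to a pose.
- robot.move_l(position, frame=None, vel=0.15, threshold=None): straight line of the TCP; frame=None keeps the orientation; vel is the mean speed in m/s. With threshold (N) it stops when the force on the tool has changed by that much, and returns True; else False.
- robot.set_joints(angles): joint-space move.
- robot.command_gripper(opening): finger opening in m; the grip force is fixed at half the most; returns when the fingers have stopped.
- robot.sleep(seconds).
- robot.ik(position, orientation): joint angles nearest the present ones, or None.
- robot.get_state(): the state.
- robot.capture(name): name is "scene" or "top" or "wrist"; returns a dict with "frame" (400x640x3 uint8, red, green, blue), "range_z" (400x640 float32, m along the optical axis (not along the pixel's ray), 0 where there is no reading), "K" (3x3 intrinsics, pixels), "dist_coeffs" ([k1, k2, p1, p2, k3] as OpenCV has them; the pictures are not rectified), "extrinsics" (4x4, takes a point from camera to world coordinates). Camera axes: x right, y down, z forward; pixel columns grow to the right and rows downward; lengths in m; the calibration is good to about 2 mm. A picture is of the moment at which its call begins.
A pose or a line that the arm cannot do raises robot.MotionError and nothing moves.
- robot.sign_off(): hands the job in, once; it reports no verdict.
The state is a dict: "time_s": time; "qpos": joint angles; "qvel": joint speeds; "joint_efforts": joint torques, N m; "tool_pos": TCP position; "orientation": TCP orientation; "force": force on the tool from outside, world axes, zero at the start; "moment": the same for the moment, N m; "finger_gap": finger opening in m.
Only numpy, scipy, OpenCV 4.12 (cv2) and the standard library are available. Lean on these libraries where they do the work, as an engineer would, in place of code of your own. Each camera call takes 0.05 s, during which the arm holds its last target.

## Working session

There is one attempt and no reset: what is moved stays moved. The work goes in short steps, each a Python script; the robot and the scene stay as the last script left them, time stands still between calls to the robot, and variables do not carry over. Pictures are saved under pics/ and viewed, and the job is handed in when it is done.

```bash
ls; mkdir -p pics; python3 - <<'E'
from cell import robot
import cv2,numpy as np
s=robot.get_state();print(s, robot.tip_extent)
for n in("scene","top","wrist"):
    c=robot.capture(n);cv2.imwrite(f"pics/{n}0.png",c["frame"][:,:,::-1]);np.savez(f"{n}0.npz",**c)
    print(n,c["K"].tolist(),c["dist_coeffs"],np.round(c["extrinsics"],3).tolist(),(c["range_z"]>0).mean())
E
```

```text
pics
{'time_s': 0.0, 'qpos': array([-1.42010121e+00,  2.45779168e-01,  1.55905145e+00, -5.95489009e-06,
        1.33868238e+00, -1.74107068e-01]), 'qvel': array([-0.00053259,  0.00152587,  0.00116227,  0.00084767, -0.00040398,
        0.00146907]), 'joint_efforts': array([-1.49926404e-03, -4.29514539e+01, -3.26130652e+01, -2.76555629e-04,
        5.37505257e-03,  3.02472074e-06]), 'tool_pos': array([ 0.20734706, -0.61547586,  0.24718249]), 'orientation': array([-9.60141807e-04,  9.86841334e-01,  1.61688775e-01,  8.34277187e-06]), 'force': array([ 0.33500339, -0.56728145, -0.1467322 ]), 'moment': array([-0.0132687 ,  0.03698769, -0.03243433]), 'finger_gap': 0.08581880925519075} 0.017
scene [[364.64800267800456, 0.0, 316.8626998442392], [0.0, 364.64800267800456, 204.25399854522166], [0.0, 0.0, 1.0]] [-0.05903051  0.          0.          0.          0.        ] [[0.8, 0.502, -0.33, 0.85], [0.6, -0.682, 0.419, -0.216], [-0.015, -0.533, -0.846, 0.857], [0.0, 0.0, 0.0, 1.0]] 0.99593359375
top [[369.12565223658385, 0.0, 319.38327364510934], [0.0, 369.12565223658385, 199.20399347489658], [0.0, 0.0, 1.0]] [-0.0585287  0.         0.         0.         0.       ] [[0.025, -0.998, 0.061, 0.51], [-1.0, -0.025, 0.002, 0.133], [-0.0, -0.061, -0.998, 1.019], [0.0, 0.0, 0.0, 1.0]] 0.99606640625
wrist [[350.1800441052431, 0.0, 321.0397746991771], [0.0, 350.1800441052431, 195.4265774582534], [0.0, 0.0, 1.0]] [-0.06213751  0.          0.          0.          0.        ] [[0.32, -0.909, -0.266, 0.275], [-0.948, -0.307, -0.088, -0.592], [-0.002, 0.281, -0.96, 0.373], [0.0, 0.0, 0.0, 1.0]] 0.99585546875
```

View pics/top0.png

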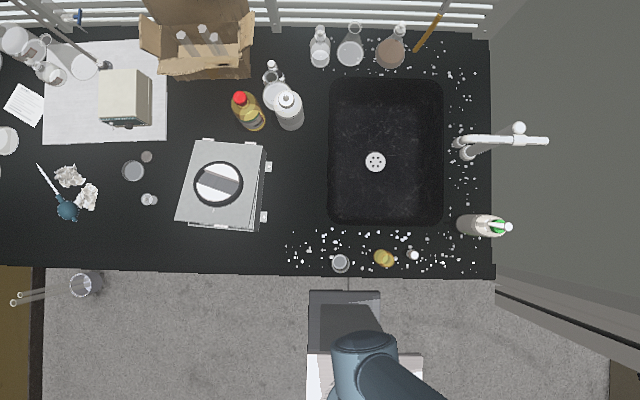

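View pics/scene0.png

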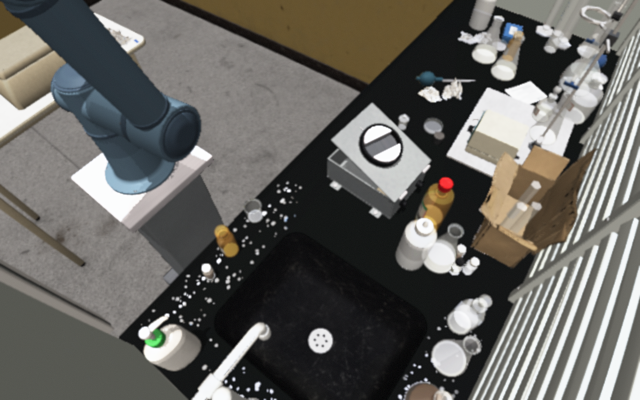

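```bash
cat > h.py <<'E'
import numpy as np,cv2
def cloud(c):
    h,w=c["range_z"].shape
    u,v=np.meshgrid(np.arange(w),np.arange(h))
    p=cv2.undistortPoints(np.stack([u,v],-1).reshape(-1,1,2).astype(float),c["K"],c["dist_coeffs"]).reshape(h,w,2)
    z=c["range_z"][...,None]
    P=np.concatenate([p*z,z],-1)
    E=c["extrinsics"]
    P=P@E[:3,:3].T+E[:3,3]
    P[c["range_z"]==0]=np.nan
    return P
E
python3 - <<'E'
from h import *
for n,crop in(("top",(120,250,160,290)),("scene",(90,230,310,450))):
    c=dict(np.load(n+"0.npz"));P=cloud(c)
    a,b,d,e=crop
    im=cv2.resize(c["frame"][a:b,d:e,::-1],None,fx=5,fy=5,interpolation=cv2.INTER_CUBIC)[:600]
    cv2.imwrite(f"pics/{n}crop.png",im)
    for v in range(a,b,12): print(v,[tuple(np.round(P[v,u]*1000).astype(int).tolist()) if np.isfinite(P[v,u,0]) else None for u in range(d,e,14)])
E
```

```text
120 [(782, 586, 18), (788, 554, -1), (789, 514, -2), (789, 473, 0), (788, 431, 4), (790, 393, 0), (757, 326, 124), (767, 298, 89), (792, 274, 1), (763, 224, 108)]
132 [(748, 584, 17), (753, 551, 0), (753, 511, 1), (755, 471, -1), (755, 432, -2), (755, 391, 1), (757, 352, -2), (757, 312, 0), (759, 273, -2), (760, 234, -4)]
144 [(718, 590, -1), (719, 550, -1), (719, 509, 0), (701, 438, 93), (701, 402, 94), (703, 367, 90), (704, 331, 88), (723, 311, 2), (724, 271, 2), (726, 233, -2)]
156 [(683, 587, 1), (685, 548, -1), (686, 508, -3), (667, 432, 107), (668, 397, 107), (669, 362, 106), (670, 327, 103), (671, 292, 103), (690, 270, 1), (691, 231, -2)]
168 [(650, 586, -1), (650, 545, 1), (634, 462, 120), (632, 419, 142), (633, 386, 138), (634, 352, 139), (638, 324, 113), (639, 289, 114), (657, 270, -3), (658, 230, -3)]
180 [(616, 585, -4), (616, 543, 1), (604, 457, 130), (604, 419, 138), (605, 387, 133), (605, 350, 141), (607, 319, 128), (613, 293, 80), (623, 269, -4), (624, 229, 2)]
192 [(582, 584, -4), (582, 541, 3), (573, 450, 145), (573, 410, 164), (573, 377, 164), (576, 349, 143), (577
[... 2018 characters left out ...]
108), (689, 374, 97), (711, 428, 58), (735, 497, 3)]
186 [(463, 245, 1), (495, 270, -1), (529, 291, 5), (572, 294, 37), (615, 291, 76), (653, 292, 108), (679, 318, 100), (707, 343, 94), (726, 411, 33), (772, 333, 161)]
198 [(488, 213, 1), (520, 236, 1), (551, 260, 0), (583, 283, 0), (622, 290, 27), (661, 290, 63), (697, 290, 95), (709, 376, 1), (741, 399, 0), (787, 302, 162)]
210 [(512, 181, 2), (544, 204, 2), (574, 227, 1), (605, 250, 1), (636, 272, 2), (670, 287, 14), (702, 303, 26), (729, 340, 2), (770, 295, 102), (800, 291, 136)]
222 [(535, 152, 0), (565, 174, 0), (595, 198, -3), (626, 219, -1), (657, 240, 2), (687, 262, 2), (717, 285, 1), (747, 310, -3), (792, 224, 167), (812, 299, 82)]
```

View pics/topcrop.png

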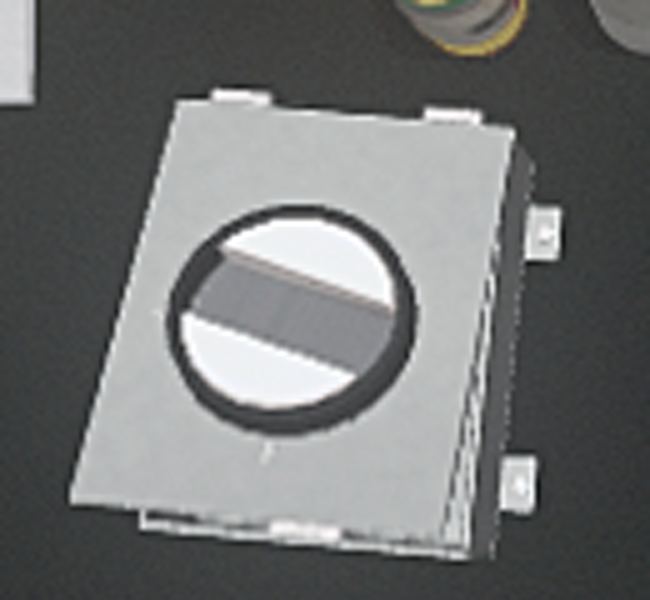

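View pics/scenecrop.png

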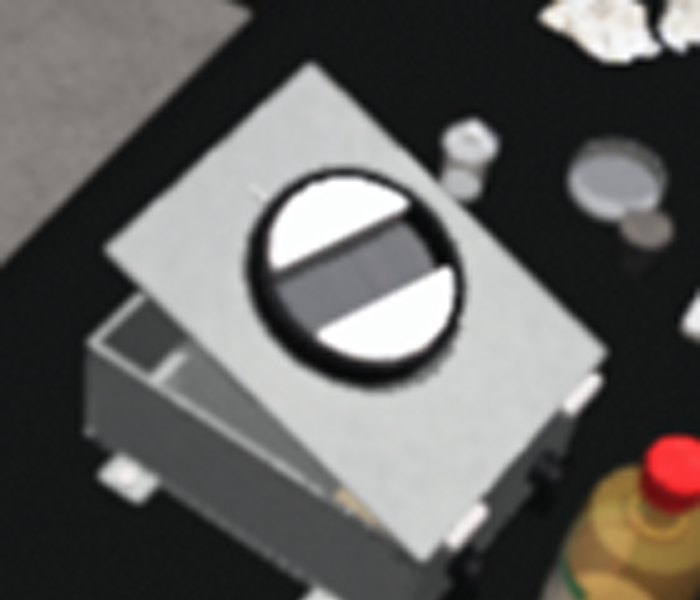

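```bash
python3 - <<'E'
from h import *
for n,crop in(("top",(130,240,165,272)),("scene",(95,215,315,440))):
    c=dict(np.load(n+"0.npz"));P=cloud(c);a,b,d,e=crop
    M=np.zeros(P.shape[:2],bool);M[a:b,d:e]=1
    M&=np.isfinite(P[...,0]); Z=P[...,2]; f=c["frame"].astype(int)
    M&=(Z>.09)&(f.min(-1)>120)&(f.max(-1)<215)
    idx=np.argwhere(M);Q=P[M]
    best=None;rng=np.random.default_rng(0)
    for _ in range(500):
        t=Q[rng.choice(len(Q),3,False)];nn=np.cross(t[1]-t[0],t[2]-t[0]);l=np.linalg.norm(nn)
        if l<1e-4: continue
        nn/=l;k=abs((Q-t[0])@nn)<.004
        if best is None or k.sum()>best.sum():best=k
    q=Q[best];m=q.mean(0);nn=np.linalg.svd(q-m,full_matrices=False)[2][2];nn*=np.sign(nn[2])
    th=np.arccos(nn[2]);hx=np.array([-nn[0],-nn[1],0]);
    # normal of raised-front cover tilts toward... 
    print(n,len(q),m,"n",nn,"theta",th,"yawdir",np.degrees(np.arctan2(nn[1],nn[0])))
    # outline incl. edge pixels: all points within 6mm of plane
    A=np.isfinite(P[...,0]);A[:a]=0;A[b:]=0;A[:,:d]=0;A[:,e:]=0
    A&=(abs((P-m)@nn)<.006)&(f.min(-1)>110)
    x=np.array([nn[0],nn[1],0]);x=np.cross(np.cross(nn,x),nn);x/=np.linalg.norm(x);y=np.cross(nn,x)
    w=P[A]-m;uv=np.stack([w@x,w@y],-1).astype(np.float32)
    r=cv2.minAreaRect(uv);print(r)
    for s in cv2.boxPoints(r):print((m+s[0]*x+s[1]*y).round(4))
    # collar disc: points above plane ~20mm
    H=(P-m)@nn;B=np.isfinite(H)&(abs(H-.02)<.006);B[:a]=0;B[b:]=0;B[:,:d]=0;B[:,e:]=0
    k=P[B];print("disc",len(k),k.mean(0),H[B].mean())
    # right wall
    W=np.isfinite(Z)&(Z>.015)&(Z<.075)&(abs(P[...,1]-.29)<.02)&(P[...,0]>.5)&(P[...,0]<.69)
    if n=="scene":
        w=P[W];print("rightwall",len(w),np.polyfit(w[:,0],w[:,1],1),np.median(w,0), np.degrees(np.arctan(np.polyfit(w[:,0],w[:,1],1)[0])))
    for nm,(ux) in (("glass",0),):
        G=np.isfinite(Z)&(Z>.02)&(P[...,0]>.36)&(P[...,0]<.5)&(P[...,1]>-.2)&(P[...,1]<.2)&(Z<.12)
        g=P[G];print("glass",len(g));
        for yy in np.arange(-.2,.2,.02):
            t=g[(g[:,1]>=yy)&(g[:,1]<yy+.02)]
            if len(t)>2:print(round(yy,2),len(t),t.mean(0).round(3),t[:,2].max().round(3))
E
```

```text
top 4304 [0.59633944 0.37613285 0.13376151] n [ 0.36544734 -0.0256961   0.93047727] theta 0.3750828576365107 yawdir -4.022080997918767
((0.012129314243793488, 0.00270862877368927), (0.23415108025074005, 0.17703397572040558), 0.15385420620441437)
[0.5051 0.4737 0.1723]
[0.4931 0.2971 0.1721]
[0.7105 0.2824 0.0863]
[0.7225 0.459  0.0865]
disc 1094 [0.59650792 0.37723822 0.15424193] 0.019089734992229143
glass 463
-0.14 9 [ 0.432 -0.122  0.055] 0.059
-0.12 77 [ 0.433 -0.11   0.049] 0.061
-0.06 58 [ 0.424 -0.046  0.101] 0.113
-0.04 168 [ 0.424 -0.029  0.09 ] 0.112
-0.02 43 [ 0.421 -0.017  0.054] 0.081
0.04 28 [0.402 0.057 0.046] 0.055
0.06 39 [0.397 0.07  0.046] 0.057
0.08 41 [0.401 0.091 0.049] 0.057
scene 3441 [0.60867878 0.3676739  0.13008725] n [ 0.36855382 -0.02859221  0.9291666 ] theta 0.37864440492474116 yawdir -4.436090875315817
((-0.001093640923500061, 0.008733302354812622), (0.23316580057144165, 0.17869925498962402), 0.547013521194458)
[0.5064 0.4729 0.1739]
[0.4941 0.2946 0.1733]
[0.7103 0.2801 0.0871]
[0.7225 0.4583 0.0877]
disc 919 [0.60265293 0.37331519 0.15347406] 0.01934809851167779
rightwall 778 [-0.06459144  0.33067703] [0.59955533 0.2919246  0.04620812] -3.6956831815605775
glass 850
-0.14 62 [ 0.435 -0.125  0.044] 0.062
-0.12 71 [ 0.437 -0.114  0.049] 0.062
-0.06 265 [ 0.43  -0.049  0.074] 0.112
-0.04 205 [ 0.432 -0.031  0.083] 0.113
-0.02 9 [ 0.429 -0.018  0.065] 0.078
0.04 39 [0.408 0.057 0.04 ] 0.057
0.06 92 [0.405 0.07  0.04 ] 0.057
0.08 107 [0.399 0.09  0.041] 0.058
```

```bash
cat >> h.py <<'E'
YAW=-.07; C0=np.array([.593,.3777])
def box(x,y,z):
    c,s=np.cos(YAW),np.sin(YAW)
    return np.array([C0[0]+c*x-s*y,C0[1]+s*x+c*y,z])
def qd(phi): return np.array([0,np.cos(phi/2),np.sin(phi/2),0])
def press(th,dz=0): # TCP for tip on press point
    x=.11-.205*np.cos(th)+.005*np.sin(th); z=.085+.205*np.sin(th)+.005*np.cos(th)
    return box(x,0,z+.017+dz)
E
python3 - <<'E'
from h import *
from cell import robot
P=np.concatenate([cloud(dict(np.load(n+"0.npz"))).reshape(-1,3) for n in("top","scene")])
P=P[np.isfinite(P[:,0])]; r=np.hypot(P[:,0],P[:,1])
for y in np.arange(-.6,.6,.1):
    k=(P[:,1]>=y)&(P[:,1]<y+.1)&(P[:,0]>.25)
    print(round(y,1),[ (round(a,2),round(float(P[k&(r>=a)&(r<a+.1),2].max()),2)) for a in np.arange(.3,.9,.1) if (k&(r>=a)&(r<a+.1)).any()])
for off in (0,np.pi,-np.pi):
  try:
    print([np.round(robot.ik(press(.38,.06),qd(YAW+off-t)),2) for t in (0,)],[np.round(robot.ik(box(0,0,.15),qd(YAW+off-t)),2) for t in (0.2,.8,1.7)])
  except Exception as e: print(off,e)
print(np.round(robot.ik([.3,-.42,.38],qd(.3)),2))
E
```

```text
-0.6 []
-0.5 []
-0.4 [(np.float64(0.4), 0.49), (np.float64(0.5), 0.49), (np.float64(0.6), 0.54), (np.float64(0.7), 0.58), (np.float64(0.8), 0.51), (np.float64(0.9), 0.51)]
-0.3 [(np.float64(0.4), 0.01), (np.float64(0.5), 0.21), (np.float64(0.6), 0.17), (np.float64(0.7), 0.3), (np.float64(0.8), 0.01), (np.float64(0.9), 0.01)]
-0.2 [(np.float64(0.3), 0.65), (np.float64(0.4), 0.06), (np.float64(0.5), 0.01), (np.float64(0.6), 0.28), (np.float64(0.7), 0.29), (np.float64(0.8), -0.05), (np.float64(0.9), 0.3)]
-0.1 [(np.float64(0.3), 0.65), (np.float64(0.4), 0.11), (np.float64(0.5), 0.0), (np.float64(0.6), -0.19), (np.float64(0.7), -0.19), (np.float64(0.8), -0.17), (np.float64(0.9), 0.18)]
-0.0 [(np.float64(0.3), 0.06), (np.float64(0.4), 0.06), (np.float64(0.5), 0.0), (np.float64(0.6), -0.11), (np.float64(0.7), -0.14), (np.float64(0.8), -0.05), (np.float64(0.9), 0.15)]
0.1 [(np.float64(0.3), 0.0), (np.float64(0.4), 0.01), (np.float64(0.5), 0.01), (np.float64(0.6), 0.01), (np.float64(0.7), 0.13), (np.float64(0.8), 0.15), (np.float64(0.9), 0.18)]
0.2 [(np.float64(0.4), 0.01), (np.float64(0.5),
[... 307 characters left out ...]
6), 0.18), (np.float64(0.7), 0.17), (np.float64(0.8), 0.12), (np.float64(0.9), 0.16)]
0.5 [(np.float64(0.6), 0.01), (np.float64(0.7), 0.01), (np.float64(0.8), 0.06), (np.float64(0.9), 0.15)]
0 unsupported operand type(s) for *: 'NoneType' and 'float'
[array([ 0.46,  0.23,  1.59, -0.  ,  1.33, -1.04])] [array([ 0.41,  0.46,  1.47, -0.  ,  1.21, -0.89]), array([ 0.41,  0.46,  1.47, -0.  ,  1.21, -0.29]), array([ 0.41,  0.46,  1.47, -0.  ,  1.21,  0.61])]
[array([ 0.46,  0.23,  1.59, -0.  ,  1.33, -1.04])] [array([ 0.41,  0.46,  1.47, -0.  ,  1.21, -0.89]), array([ 0.41,  0.46,  1.47, -0.  ,  1.21, -0.29]), array([ 0.41,  0.46,  1.47, -0.  ,  1.21,  0.61])]
[-1.17 -0.15  1.73 -0.    1.56  0.1 ]
```

```bash
python3 - <<'E'
from h import *
for n in("top","scene","wrist"):
  P=cloud(dict(np.load(n+"0.npz"))).reshape(-1,3);P=P[np.isfinite(P[:,0])]
  print(n)
  for x in np.arange(0,1,.1):
    print(round(x,1),[(round(y,1),round(float(P[k,2].min()),2),round(float(P[k,2].max()),2)) for y in np.arange(-.9,-.1,.1) if (k:=(P[:,0]>=x)&(P[:,0]<x+.1)&(P[:,1]>=y)&(P[:,1]<y+.1)).any()])
E
```

```text
top
0.0 [(np.float64(-0.9), -0.94, -0.92), (np.float64(-0.8), -0.94, -0.91), (np.float64(-0.7), -0.94, -0.91), (np.float64(-0.6), -0.94, -0.91), (np.float64(-0.5), -0.94, -0.91), (np.float64(-0.4), -0.94, -0.91), (np.float64(-0.3), -0.94, -0.91), (np.float64(-0.2), -0.93, 0.0)]
0.1 [(np.float64(-0.9), -0.93, -0.92), (np.float64(-0.8), -0.94, -0.91), (np.float64(-0.7), -0.94, -0.91), (np.float64(-0.6), -0.94, 0.26), (np.float64(-0.5), -0.94, -0.91), (np.float64(-0.4), -0.94, -0.91), (np.float64(-0.3), -0.94, -0.91), (np.float64(-0.2), -0.94, 0.0)]
0.2 [(np.float64(-0.9), -0.93, -0.92), (np.float64(-0.8), -0.94, -0.92), (np.float64(-0.7), -0.94, -0.91), (np.float64(-0.6), -0.94, 0.25), (np.float64(-0.5), -0.94, -0.91), (np.float64(-0.4), -0.94, 0.49), (np.float64(-0.3), -0.94, -0.91), (np.float64(-0.2), -0.94, -0.91)]
0.3 [(np.float64(-0.4), -0.06, 0.49), (np.float64(-0.3), -0.01, 0.01), (np.float64(-0.2), -0.01, 0.01)]
0.4 [(np.float64(-0.4), -0.01, 0.49), (np.float64(-0.3), -0.01, 0.17), (np.float64(-0.2), -0.01, 0.06)]
0.5 [(np.float64(-0.4), -0.01, 0.5), (np.float64(-0.3), -0.06, 0
[... 2137 characters left out ...]
-0.4), -0.93, 0.01), (np.float64(-0.3), -0.93, -0.69), (np.float64(-0.2), -0.93, -0.76)]
0.4 [(np.float64(-0.9), -0.93, -0.92), (np.float64(-0.8), -0.93, -0.92), (np.float64(-0.7), -0.93, -0.92), (np.float64(-0.6), -0.93, -0.92), (np.float64(-0.5), -0.93, -0.35), (np.float64(-0.3), -0.78, -0.77), (np.float64(-0.2), -0.79, -0.76)]
0.5 [(np.float64(-0.9), -0.93, -0.92), (np.float64(-0.8), -0.93, -0.92), (np.float64(-0.7), -0.93, -0.92), (np.float64(-0.6), -0.93, -0.92), (np.float64(-0.5), -0.93, -0.78)]
0.6 [(np.float64(-0.9), -0.93, -0.92), (np.float64(-0.8), -0.93, -0.92), (np.float64(-0.7), -0.93, -0.92), (np.float64(-0.6), -0.93, -0.93)]
0.7 [(np.float64(-0.9), -0.93, -0.92)]
0.8 []
0.9 []
```

View pics/wrist0.png

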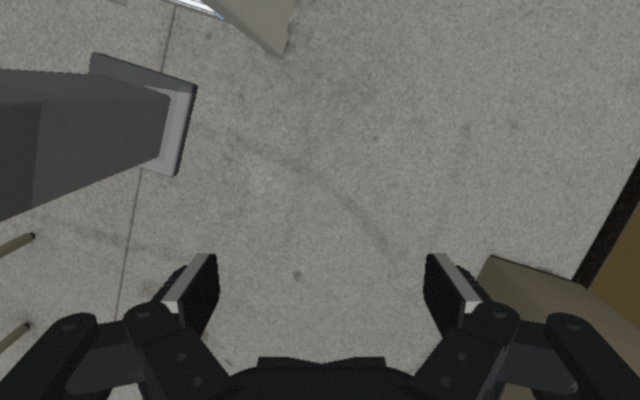

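```bash
python3 - <<'E'
from h import *
for n in("top","scene"):
  P=cloud(dict(np.load(n+"0.npz")));F=P.reshape(-1,3)
  k=(F[:,1]<-.25)&(F[:,1]>-.55)&(F[:,0]>.2)&(F[:,2]>.02)&(F[:,0]<.45)
  f=F[k];r=np.hypot(f[:,0],f[:,1])
  print(n,len(f))
  for z in np.arange(0,.9,.05):
    s=(f[:,2]>=z)&(f[:,2]<z+.05)
    if s.any(): i=np.argmin(r[s]); print(round(z,2),s.sum(),"xmin",f[s,0].min().round(3),"y",f[s,1].min().round(3),f[s,1].max().round(3),"rmin",r[s][i].round(3),f[s][i].round(3))
  F2=F[(F[:,2]>.5)&(F[:,0]>.2)];print("high",len(F2),np.nanmin(F2,0) if len(F2) else'',np.nanmax(F2,0) if len(F2) else'')
E
```

```text
top 11434
0.0 312 xmin 0.295 y -0.372 -0.344 rmin 0.457 [ 0.296 -0.348  0.032]
0.05 587 xmin 0.296 y -0.375 -0.345 rmin 0.458 [ 0.298 -0.349  0.064]
0.1 677 xmin 0.295 y -0.375 -0.344 rmin 0.457 [ 0.298 -0.347  0.118]
0.15 796 xmin 0.295 y -0.375 -0.344 rmin 0.458 [ 0.295 -0.35   0.168]
0.2 961 xmin 0.295 y -0.375 -0.344 rmin 0.458 [ 0.296 -0.35   0.221]
0.25 1153 xmin 0.294 y -0.375 -0.344 rmin 0.458 [ 0.297 -0.348  0.293]
0.3 1386 xmin 0.294 y -0.375 -0.344 rmin 0.457 [ 0.296 -0.349  0.346]
0.35 1719 xmin 0.295 y -0.376 -0.345 rmin 0.458 [ 0.296 -0.349  0.383]
0.4 2113 xmin 0.294 y -0.374 -0.344 rmin 0.458 [ 0.296 -0.349  0.407]
0.45 1730 xmin 0.295 y -0.373 -0.344 rmin 0.457 [ 0.298 -0.347  0.486]
high 654 [ 0.26661358 -0.34922577  0.50000423] [0.86634044 0.00817653 0.52781437]
scene 3257
0.0 134 xmin 0.3 y -0.364 -0.346 rmin 0.461 [ 0.3   -0.35   0.041]
0.05 260 xmin 0.296 y -0.365 -0.346 rmin 0.46 [ 0.296 -0.352  0.069]
0.1 309 xmin 0.299 y -0.365 -0.346 rmin 0.461 [ 0.299 -0.351  0.116]
0.15 370 xmin 0.301 y -0.365 -0.346 rmin 0.461 [ 0.301 -0.35   0.199]
0.2 436 xmin 0.295 y -0.366 -0.346 rmin 0.459 [ 0.295 -0.351  0.22 ]
0.25 526 xmin 0.296 y -0.366 -0.346 rmin 0.459 [ 0.296 -0.351  0.281]
0.3 629 xmin 0.297 y -0.365 -0.346 rmin 0.459 [ 0.297 -0.35   0.334]
0.35 402 xmin 0.312 y -0.365 -0.346 rmin 0.469 [ 0.312 -0.35   0.35 ]
0.4 191 xmin 0.407 y -0.349 -0.347 rmin 0.535 [ 0.407 -0.347  0.403]
high 7475 [ 0.22310532 -0.34874915  0.50001304] [1.06591832 0.65874791 0.65155445]
```

```bash
python3 - <<'E'
from h import *
from cell import robot
robot.command_gripper(0.0)
p=np.array(robot.get_state()["tool_pos"]);d=p[:2]/np.linalg.norm(p[:2])
for r in(.36,.37,.39):
    try:
        robot.move_l([*(d*r),.33],vel=.25);print("r",r);break
    except robot.MotionError as e: print(r,e)
else: raise SystemExit
s=robot.get_state();print(s["qpos"].round(3),s["tool_pos"],s["finger_gap"],robot.tip_extent,s["time_s"])
q=s["qpos"].copy();q[0]=.1;robot.set_joints(q)
s=robot.get_state();print(s["qpos"].round(3),s["tool_pos"],s["force"],s["time_s"])
E
```

```text
r 0.36
[-1.564 -0.572  2.131  0.     1.583 -0.318] [ 0.11497314 -0.34139164  0.32971172] -0.00025705574552604624 0.017 2.275
[ 0.099 -0.572  2.131 -0.     1.583 -0.318] [0.3295045  0.14573457 0.3296219 ] [-0.18579256  0.06335008  0.05277446] 4.2
```

Clear of the wall. Next I move above the press point and look with the wrist camera.

```bash
python3 - <<'E'
from h import *
from cell import robot
robot.move_ptp(press(.377,.10),qd(YAW+np.pi))
s=robot.get_state();print(s["qpos"].round(3),s["tool_pos"],s["orientation"],s["force"],s["time_s"])
c=robot.capture("wrist");cv2.imwrite("pics/w1.png",c["frame"][:,:,::-1]);np.savez("w1.npz",**c)
c=robot.capture("scene");cv2.imwrite("pics/s1.png",c["frame"][:,:,::-1])
E
```

```text
[ 0.463  0.198  1.549 -0.     1.394 -1.037] [0.51472485 0.38239796 0.28281489] [3.64662453e-04 3.58300887e-02 9.99357829e-01 4.35471802e-05] [-0.75111921  0.56339273  0.41694436] 5.3667
```

View pics/w1.png

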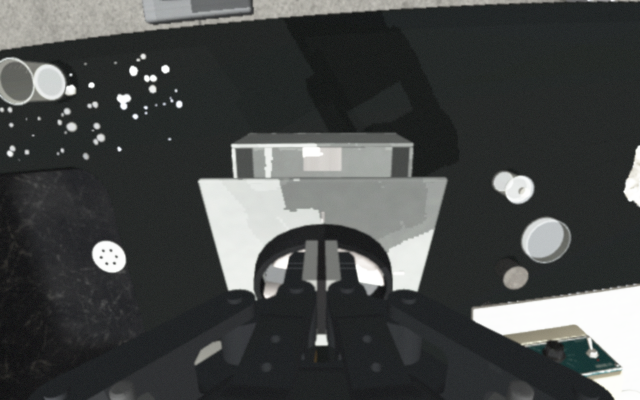

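View pics/s1.png

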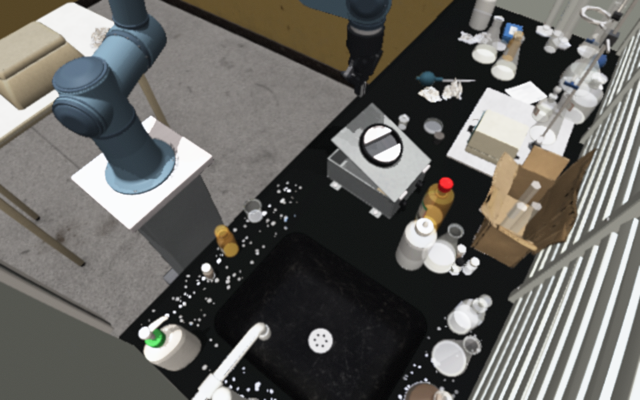

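```bash
python3 - <<'E'
from h import *
from cell import robot
print("contact",robot.move_l(press(.377,-.01),vel=.06,threshold=4))
s=robot.get_state();print((s["tool_pos"]-press(.377)).round(4),s["force"].round(2),s["time_s"])
for th in(.30,.22,.14,.07,.03):
    hit=robot.move_l(press(th,0.0),vel=.06,threshold=40)
    s=robot.get_state();print(th,hit,s["tool_pos"].round(4),s["force"].round(2))
    if hit: break
E
```

```text
contact False
[ 0.0001  0.     -0.0098] [-0.14  0.52 -0.17] 7.45
0.3 False [0.5082 0.3836 0.1668] [ 0.48 -0.05 -0.4 ]
0.22 False [0.5037 0.3837 0.1507] [-0.4  -0.05  0.39]
0.14 False [0.5005 0.384  0.1348] [ 0.   -0.17  0.25]
0.07 False [0.4986 0.3841 0.1205] [-0.72 -0.11 -0.56]
0.03 False [0.4981 0.3842 0.1125] [-1.21  1.04 -0.13]
```

```bash
python3 - <<'E'
from h import *
from cell import robot
for n in("wrist","scene"):
    c=robot.capture(n);f=c["frame"][:,:,::-1]
    if n=="scene": f=cv2.resize(f[60:260,280:480],None,fx=3,fy=3)
    cv2.imwrite(f"pics/{n}2.png",f)
E
```

```text
(no output)
```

View pics/wrist2.png

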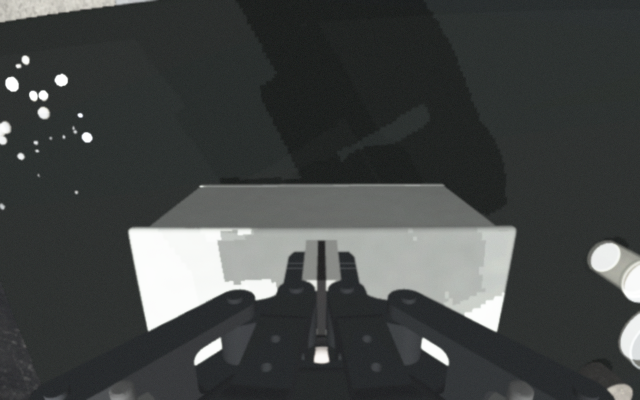

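View pics/scene2.png

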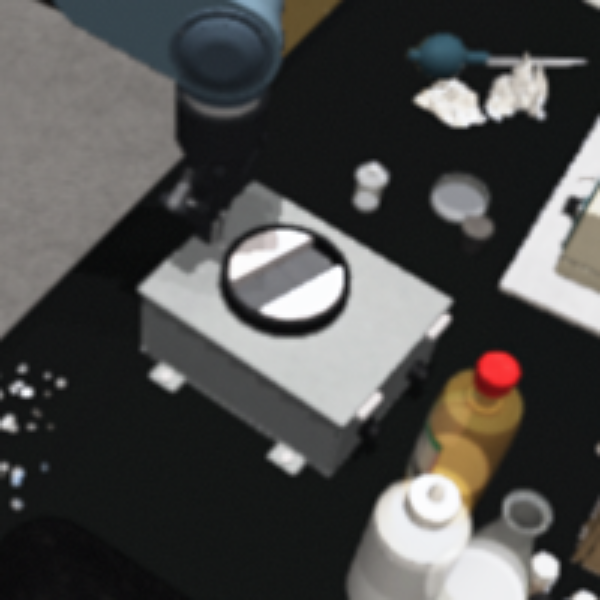

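The pictures show the cover following down: in the wrist view its front edge (130–515, row 230) is now close to level. The fingertips are on the bare strip around (322,275). Next I press it the rest of the way home.

```bash
python3 - <<'E'
from h import *
from cell import robot
hit=robot.move_l(press(0,-.012),vel=.03,threshold=25)
robot.sleep(.3)
s=robot.get_state();print(hit,s["tool_pos"].round(4),s["force"].round(2),s["time_s"])
robot.move_l(press(0,.08),vel=.15)
p=box(-.10,0,.27)
robot.move_ptp(p,qd(YAW+np.pi))
for n in("wrist","top","scene"):
    c=robot.capture(n);f=c["frame"][:,:,::-1];np.savez(n+"3.npz",**c)
    if n=="top": f=cv2.resize(f[120:250,160:290],None,fx=4.5,fy=4.5)
    cv2.imwrite(f"pics/{n}3.png",f)
E
```

```text
True [0.4991 0.3848 0.107 ] [-1.45 -0.55  5.39] 10.0417
```

View pics/wrist3.png

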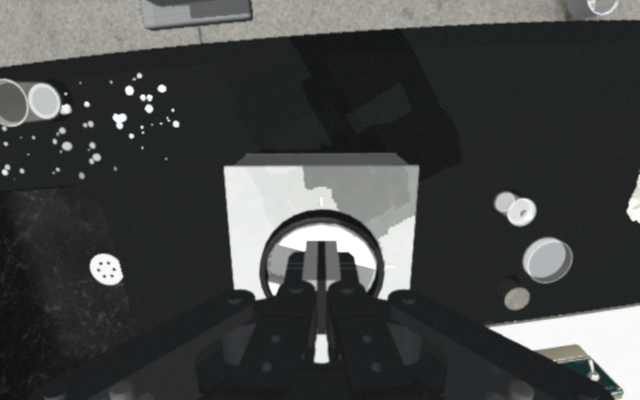

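View pics/top3.png

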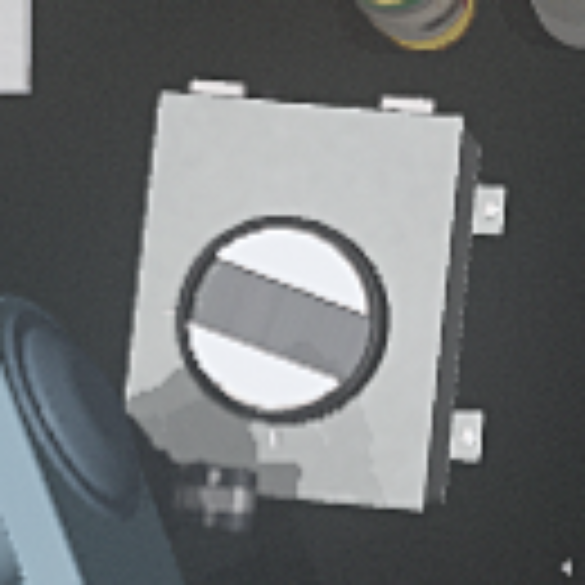

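```bash
python3 - <<'E'
from h import *
def plane(c,uv,z):
    p=cv2.undistortPoints(np.asarray(uv,float).reshape(-1,1,2),c["K"],c["dist_coeffs"]).reshape(-1,2)
    E=c["extrinsics"];d=np.c_[p,np.ones(len(p))]@E[:3,:3].T
    return E[:3,3]+d*((z-E[2,3])/d[:,2])[:,None]
for n,(a,b,d,e) in(("top",(120,240,185,265)),("scene",(100,200,330,430))):
    c=dict(np.load(n+"3.npz"));f=c["frame"];g=f.min(-1)
    M=np.zeros(g.shape,np.uint8);M[a:b,d:e]=(g[a:b,d:e]>222)
    N,L,S,ce=cv2.connectedComponentsWithStats(M);o=[i for i in np.argsort(-S[1:,4])[:2]+1];print(n,S[o].tolist())
    pts=[];ang=[]
    segs=[]
    for i in o:
        k=np.argwhere(L==i)[:,::-1];w=plane(c,k,.11)[:,:2];segs.append(w)
    alls=np.concatenate(segs).astype(np.float32)
    cen,r=cv2.minEnclosingCircle(alls);print("circle",cen,r)
    # slot edges: normal direction via segs' separation; min area rect of union of each (chord = long side)
    v=segs[0].mean(0)-segs[1].mean(0);ph=np.arctan2(v[1],v[0]);print("sepdir deg",np.degrees(ph))
    for w in segs:
        rr=cv2.minAreaRect(w.astype(np.float32));print(rr)
    h=np.isfinite(c["range_z"])
    P=cloud(c);k=np.zeros(g.shape,bool);k[a:b,d:e]=1
    k&=(abs(P[...,2]-.11)<.007);q=P[k];print("disc depth",len(q),q.mean(0))
    k=np.zeros(g.shape,bool);k[a:b,d:e]=1;k&=(abs(P[...,2]-.09)<.008)&(np.hypot(P[...,0]-.578,P[...,1]-.379)>.065);q=P[k];
    A=np.c_[q[:,:2],np.ones(len(q))];co=np.linalg.lstsq(A,q[:,2],rcond=None)[0];print("coverplane slope",co[:2], co@[.59,.378,1])
E
```

```text
top [[209, 171, 32, 18, 297], [203, 193, 32, 18, 286]]
circle (0.5817309021949768, 0.37953999638557434) 0.049460090696811676
sepdir deg -18.82525035984582
((0.6144707798957825, 0.3682139813899994), (0.08472927659749985, 0.02838769368827343), 70.50891876220703)
((0.5486842393875122, 0.38914376497268677), (0.08356820791959763, 0.027873532846570015), 70.44189453125)
disc depth 1070 [0.58538437 0.3771914  0.10887957]
coverplane slope [-0.00076494  0.0004725 ] 0.08919082070802177
scene [[367, 149, 27, 17, 223], [357, 138, 25, 15, 193]]
circle (0.5824413299560547, 0.3784894645214081) 0.04958349093794823
sepdir deg -19.809661692564426
((0.615080714225769, 0.3677860498428345), (0.0848049446940422, 0.03024890646338463), 70.7723388671875)
((0.5499099493026733, 0.39038217067718506), (0.0820937305688858, 0.02874111197888851), 70.39157104492188)
disc depth 848 [0.58404045 0.37491463 0.10979006]
coverplane slope [-0.00193393  0.00456265] 0.09067994932766353
```

```bash
cat >> h.py <<'E'
DC=np.array([.582,.379])
def slot(adeg,lat,z,r=.03):
    a=np.radians(adeg);e=np.array([np.cos(a),np.sin(a)]);t=np.array([np.sin(a),-np.cos(a)])
    return np.array([*(DC+r*e+lat*t),z]), qd(a+np.pi/2)
E
python3 - <<'E'
from h import *
from cell import robot
p,q=slot(70.6,0,.17);robot.move_ptp(p,q)
for n in("wrist",):
    c=robot.capture(n);cv2.imwrite(f"pics/{n}4.png",c["frame"][:,:,::-1])
hit=robot.move_l(slot(70.6,0,.108)[0],vel=.05,threshold=6)
s=robot.get_state();print(hit,s["tool_pos"].round(4),s["force"].round(2),s["time_s"])
E
```

```text
True [0.5917 0.4071 0.111 ] [-1.21 -0.7   6.92] 13.075
```

View pics/wrist4.png

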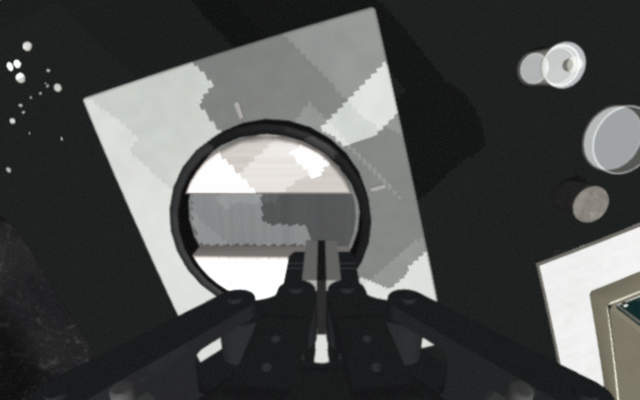

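The slot runs level across the wrist view (rows ~193–250), so the tool yaw matches it. Contact came with the tips at z = 0.094, which is the slot floor. I lift 2 mm and turn.

```bash
python3 - <<'E'
from h import *
from cell import robot
Z=.113
robot.move_l(slot(70.6,0,Z)[0],vel=.05)
h=robot.move_l(slot(70.6,.007,Z)[0],vel=.04,threshold=15)
print(h,robot.get_state()["force"].round(1))
for b in(60,50,40,30,20,10,3,-2):
    p,q=slot(b,.007,Z);h=robot.move_l(p,q,vel=.04,threshold=30)
    s=robot.get_state();print(b,h,(s["tool_pos"]-p).round(4),s["force"].round(1),s["time_s"])
    if h:break
E
```

```text
False [-0.6  0.1  0. ]
60 False [-0.0002 -0.     -0.0003] [-0.7  0.2 -0.5] 13.9833
50 False [-0.0003  0.     -0.0002] [-1.6  1.2 -0.4] 14.3083
40 False [-0.0003 -0.     -0.0002] [-2.2  0.5 -1. ] 14.6333
30 False [-0.0003 -0.     -0.0002] [-1.3  0.3 -0.8] 14.9583
20 False [-0.0002  0.     -0.0001] [-1.1  1.2 -0.5] 15.2833
10 False [-0.0001  0.0001  0.    ] [-2.   1.7 -1. ] 15.6083
3 False [-0.      0.0001  0.0001] [-1.   2.3 -1. ] 15.8833
-2 False [-0.0001  0.0002  0.    ] [-1.4  2.6 -1.8] 16.1333
```

```bash
python3 - <<'E'
from h import *
from cell import robot
Z=.113
for b in(-5,-8,-11,-14):
    p,q=slot(b,.007,Z);h=robot.move_l(p,q,vel=.02,threshold=15)
    s=robot.get_state();print(b,h,(s["tool_pos"]-p).round(4),s["force"].round(1),s["time_s"])
    if h:break
for n in("top","scene"):
    c=robot.capture(n);f=c["frame"][:,:,::-1]
    f=cv2.resize(f[120:250,160:290] if n=="top" else f[90:230,310:450],None,fx=4,fy=4)
    cv2.imwrite(f"pics/{n}5.png",f)
E
```

```text
-5 False [-0.      0.0002  0.    ] [-2.5  3.5 -1. ] 16.3833
-8 False [0.0005 0.001  0.0002] [ 0.8  6.9 -3.4] 16.6333
-11 False [0.0015 0.0024 0.0004] [ 4.9 12.3 -6. ] 16.8833
-14 False [0.0025 0.0037 0.0006] [ 10.1  17.7 -10.2] 17.1333
```

View pics/scene5.png

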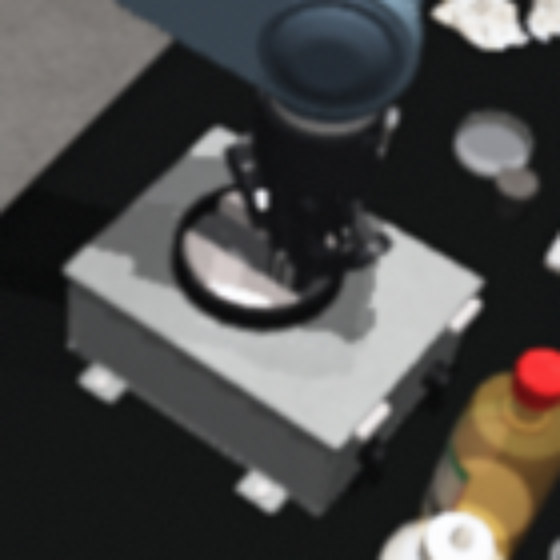

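The force rises steadily past −5°, so the fastener is on its stop. I back off to mid-slot, lift out and check.

```bash
python3 - <<'E'
from h import *
from cell import robot
Z=.113
p,q=slot(-5,.004,Z);robot.move_l(p,q,vel=.03)
p,q=slot(-4,0,Z);robot.move_l(p,q,vel=.03)
print(robot.get_state()["force"].round(1))
robot.move_l([p[0],p[1],.25],vel=.15)
robot.move_l([.40,.25,.32],vel=.25)
def plane(c,uv,z):
    p=cv2.undistortPoints(np.asarray(uv,float).reshape(-1,1,2),c["K"],c["dist_coeffs"]).reshape(-1,2)
    E=c["extrinsics"];d=np.c_[p,np.ones(len(p))]@E[:3,:3].T
    return E[:3,3]+d*((z-E[2,3])/d[:,2])[:,None]
for n,(a,b,d,e) in(("top",(120,240,185,265)),("scene",(100,200,330,430))):
    c=robot.capture(n);np.savez(n+"6.npz",**c);f=c["frame"];g=f.min(-1)
    cv2.imwrite(f"pics/{n}6.png",f[:,:,::-1])
    M=np.zeros(g.shape,np.uint8);M[a:b,d:e]=(g[a:b,d:e]>222)
    N,L,S,ce=cv2.connectedComponentsWithStats(M);o=np.argsort(-S[1:,4])[:2]+1
    segs=[plane(c,np.argwhere(L==i)[:,::-1],.11)[:,:2] for i in o];v=segs[0].mean(0)-segs[1].mean(0)
    print(n,S[o,4],"slot normal deg",np.degrees(np.arctan2(v[1],v[0])),[cv2.minAreaRect(w.astype(np.float32))[2] for w in segs])
    P=cloud(c);k=np.zeros(g.shape,bool);k[a:b,d:e]=1;k&=(abs(P[...,2]-.09)<.012)&(np.hypot(P[...,0]-.582,P[...,1]-.379)>.065)
    q=P[k];co=np.linalg.lstsq(np.c_[q[:,:2],np.ones(len(q))],q[:,2],rcond=None)[0];print("slope",co[:2],co@[.59,.378,1])
    # yaw from hinge-side/front edge of cover
    k=np.isfinite(P[...,2])&(abs(P[...,2]-.09)<.01)&(P[...,0]>.45)&(P[...,0]<.706)&(P[...,1]>.25)&(P[...,1]<.5)
    print("cover rect",cv2.minAreaRect(P[k][:,:2].astype(np.float32)))
s=robot.get_state();print(s["time_s"],s["force"])
E
```

```text
[-0.9  0.8  0.1]
top [302 277] slot normal deg -93.87938621910108 [86.56230163574219, 87.29826354980469]
slope [-0.00040549  0.00050939] 0.08918576532728928
cover rect ((0.59627366065979, 0.37843140959739685), (0.17679409682750702, 0.22841395437717438), 86.48919677734375)
scene [220 196] slot normal deg -93.59933365115663 [86.24751281738281, 85.74861145019531]
slope [-0.00191087  0.00800848] 0.09055803121199876
cover rect ((0.5951144099235535, 0.37708115577697754), (0.17991404235363007, 0.22802749276161194), 86.52043914794922)
20.2833 [ 0.6715826  -0.0617262   0.20703013]
```

View pics/top6.png

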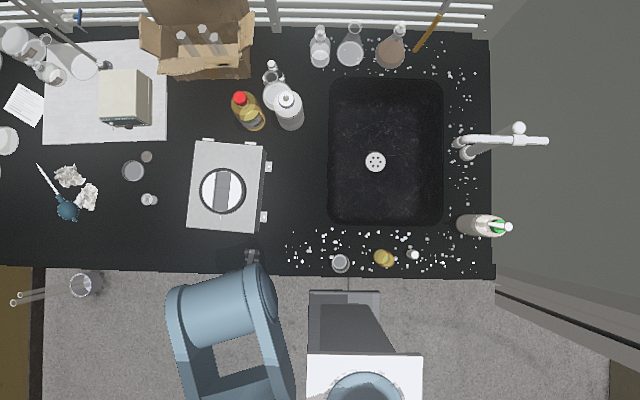

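The slot is at −3.7° and the box yaw is about −3.5 to −4°, so the slot lies along box x, at the stop. The cover is level at z ≈ 0.089–0.091. The glassware is at its starting pixels, (340,263), (384,258) and (413,254).

```bash
python3 - <<'E'
from cell import robot
print(robot.sign_off(), robot.get_state()["time_s"])
E
```

```text
the job is handed in; nothing more can be done
the job is handed in; nothing more can be done
```

The cover is shut and its fastener is turned clockwise to the stop; I handed the job in at about 20 s. No verdict is reported at hand-in.

**What I did:** I kept the gripper shut throughout. I pressed the cover down along its arc from about 0.38 rad until it met a firm stop. I then set the fingertips in the slot, with floor contact at z = 0.094 m, and swept them clockwise from about 0.27 rad until the force climbed to about 20 N at the stop. After that I backed off, lifted out and moved clear.

**Last checks:**
- **Cover:** it stopped with the fingertips at z = 0.090 m. In the final top view it is level within 0.001 rad, with its top at 0.089–0.091 m.
- **Fastener:** the slot is at about −3.7° and the box yaw is −3.5 to −4°, so it is within about 1° of fully locked.
- **Glassware:** the vial, beaker and jar are at their starting pixels in the top view.
- **Robot:** the arm is clear of everything, with a force reading under 1 N.

**Disagreements:**
- The scene camera's cover fit shows a sideways slope of 0.008 rad that the top camera does not. I took it as noise.
- My first box fit put the fastener about 4 mm too near the robot, so I measured it again with the cover shut before going into the slot.
- The contact thresholds never tripped at first touch on the cover or at the fastener stop. I judged those from the pictures and the force readings.

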